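# Knock an arbor out of its sloping stand and hold it up to the camera

### The job

Press the treadle of the knock-out stand down to its stop so that the steel arbor is pushed up out of its sloping bore, let the treadle spring back, then draw the arbor right out and hold it upright, thick end up, in front of the small tripod camera: at the height of the camera, about 12 cm straight ahead of the lens, touching nothing but the fingers. Finish while still holding it there, still and upright; do not put it down or let go, do not shift or knock the tripod, and leave the other things on the worktop where they are.

Things in the scene. Friction and masses are not known exactly. Their poses are not given: they have to be found in the camera images.
- stand: Knock-out stand, fixed: grey base 125 x 90 x 8 mm (x -50 to +75), two cheeks and a sloping bright steel block, 58 x 58 mm, 60 mm long, top edge at 123 mm, with a round through bore of 27.6 mm. Origin on the worktop, z up; its -x side (treadle) faces roughly to the robot. The bore leans 0.61 rad (35 deg) from vertical towards -x: its outward direction is (-0.573, 0, 0.820) in the stand's frame.
- mouth (a point): Centre of the bore's mouth, on the sloping top face of the block, at (-9, 0, 106) mm in the stand's frame; the face is square to the bore and reaches 29 mm to every side of this point.
- arbor: Steel arbor, about 0.2 kg, 85 mm long: barrel of 26 mm diameter over the upper 59 mm, thin shank (14 to 17 mm) below. Origin at the thin end's face, z to the thick end. It sits in the bore, thick end outward and only 3 mm proud, too little to grip. The fully pressed treadle lifts it to about 27 mm proud; it stays so when the treadle springs back. 60 mm farther along the bore it is clear.
- arbor_mid (a point): The middle of the arbor's length, on its axis, 42.5 mm above its origin.
- arbor_top (a point): Centre of the arbor's thick end face, on its axis, 85 mm above its origin.
- treadle (a joint): Hinge of the treadle, rad: 0 = up at rest, 0.30 = fully down at its stop. A spring lifts it again; it takes up to about 15 N at the pad to reach the stop.
- treadle_pad (a point): Centre of the top of the treadle's ribbed rubber pad, 46 (x) x 48 (y) mm; at rest at (-112, 0, 53) mm in the stand's frame, about 25 mm lower when pressed. The hinge runs along the stand's y at (-30, 0, 30) mm. Free room above; the block begins 75 mm behind it.
- tripod: Mini tripod with a small black camera on top, 108 x 121 x 220 mm, loose. Origin on the worktop between the feet, z up. The camera is a block 45 mm wide (y), z 170 to 220 mm, front face at x = +7 mm; its lens looks along the tripod's -x, roughly towards the robot, 195 mm high, its front at x = -7 mm.
- view (a point): The spot where the middle of the arbor is to be held: 120 mm straight ahead of the lens, at the height of the lens (195 mm), at (-127, 0, 195) mm in the tripod's frame.
- screwdriver: Bystander: small screwdriver, 17 x 150 x 18 mm, lying between the stand and the tripod. Origin at the middle of its underside.
- plug: Bystander: stepped round metal end cap, 32 mm wide and 26 mm high, between the stand and the tripod. Origin at the middle of its underside.
- bearing: Bystander: ball bearing lying flat, 35 mm wide, 11 mm high. Origin at the middle of its underside.
- vee: Bystander: steel V-block 50 x 44 x 36 mm, on the right. Origin at the middle of its underside.
- box: Bystander: closed cardboard box 66 x 121 x 50 mm, on the left. Origin at the middle of its underside.

How it is judged:
On the way, in this order (a step that is already met when the one before it is completed fails the run):
1. the treadle is pressed down to its stop (value of joint treadle above 0.27 rad), for 0.1 s.
2. the treadle is up again and the arbor is drawn right out of the bore, held by the fingers (value of joint treadle below 0.06 rad and distance between arbor and mouth above 0.03 m and z of arbor in the frame of stand above 0.11 m and contact force between arbor and the fingers above 1 N), for 0.1 s.
At the end, for the whole second after the job is handed in: Fingers alone hold the arbor upright, thick end up (0.17 rad), its middle within 45 mm sideways and 40 mm in height of the spot 120 mm ahead of the lens, at rest; treadle up; tripod upright and within 20 mm, bystanders within 25 mm, of where they stood (angle between arbor's own z axis and vertical below 0.17 rad and horizontal distance between arbor_mid and view below 0.045 m and z of arbor_mid in the frame of view between -0.04 and 0.04 m and height (world z) of arbor above 0.1 m and contact force between arbor and the fingers above 1 N and contact force between arbor and tripod below 0.05 N and contact force between arbor and stand below 0.05 N and linear speed of arbor below 0.03 m/s and value of joint treadle below 0.06 rad and angle between tripod's own z axis and vertical below 0.1 rad and distance of tripod from where it was at the start of the episode below 0.02 m and distance of each of screwdriver, plug, bearing, vee, box from where it was at the start of the episode below 0.025 m); the arm keeps its last pose, push and grip.
It fails at once if the tripod is knocked or shifted (distance of tripod from where it was at the start of the episode above 0.02 m or angle between tripod's own z axis and vertical above 0.2 rad).
It fails at once if another thing on the worktop is shifted (distance of any of screwdriver, plug, bearing, vee, box from where it was at the start of the episode above 0.025 m).
It also fails if it takes over 50 s, if anything falls off the work surface, if the arm or the gripper's body presses on something with over 40 N, if the wrist force passes 120 N, or if a joint passes its speed limit or range.

### The arm

A 6-joint arm with a two-finger parallel gripper is mounted at the origin on a cart in front of the work surface, level with it; the furniture and walls round the work are solid. World frame = base frame: x ahead of the robot, y to its left, z up, the work surface at z = 0. Lengths are in m, angles in rad, forces in N, time in s.
With the tool pointing down it reaches from about 0.25 to 0.725 m from the base axis. Payload 4 kg.
Tool frame: the origin (TCP) lies between the finger pads; the fingertips stand 8 mm ahead of it and the grasp point (between the pads) lies 11 mm behind it; z points along the fingers, y is the line along which they close (so a half turn about z gives the same grasp; the last joint's range is limited). The gripper opens to 85 mm and grips with 20 to 120 N. Pads are 22 mm wide; open, the fingers measure 114 mm over their backs; the gripper's body (76 mm by 85 mm) begins 54 mm behind the grasp point. The pads swing forward as they close: fully open they stand 13 mm farther back than shut.
Start: joints at [1.221, 0.241, 0.005, 1.335, 0, 1.571], TCP at [0.171, 0.47, 0.211] pointing down, gripper open.
Joint ranges: [-2.72, 2.72], [-1.05, 1.87], [-1.09, 1.28], [-1.99, 2.15], [-1.42, 1.44], [-3.14, 3.14]. Speed limits (rad/s): [2.79, 2.79, 3.14, 3.14, 3.14, 3.14].

### API

Orientations are given as [roll, pitch, yaw] about the fixed x, y, z axes, in that order (R = Rz(yaw) Ry(pitch) Rx(roll)).
In Python, from workcell import arm gives the robot as it stands. The module is installed in compiled form; this text tells all that it offers.
- The arm moves only by the tool apply_moves, never from a script. Its argument "steps" is a list of rows, each an object with "jaw": the opening, from 0 (shut) to 1 (fully open); "translation": the shift along the tool's x, y, z normalised to -1 to 1, where 1 is 15 cm, a list of three; "spin": the turn about the tool's z normalised to -1 to 1, where 1 is 90 degrees. In form: [{"jaw": jaw, "translation": [dx, dy, dz], "spin": spin}, ...]. A call has 1 to 12 rows; each row shifts and turns the commanded pose from where the row before left it, along the tool's axes as they then stand; what a row does not reach is not made up. A row lasts 1/10 s, in which the tool goes at most 50 mm and 8.59 degrees, less where a joint would pass 70% of its speed; a pose out of reach is approached as far as the arm can. A call with a number of a shift or a turn outside -1 to 1 is refused whole. A call with a gripper value outside its range is refused whole. The fingers move at their own pace and stop on an object; "newtons" is the grip in N (left out, the last holds). Time passes only in rows, so rows that do not move let the fingers close. It gives the time, the measured TCP pose, the force, the opening and the grip force at its end, in the units of the state.
- arm.get_obs(): the state, without advancing time (a new reading comes with each control period).
- arm.get_image(name): name is "side" or "top"; returns the picture (420x560x3 uint8, red, green, blue); there is no depth.
- arm.calibration(name): a dict with "fov_y" (degrees; the focal length in pixels is half the picture's height over the tangent of half this angle, whatever the lens; pixels are square), "cx", "cy" (the principal point, pixels), "rvec" (rotation vector, rad) and "tvec" (3), from world to camera coordinates, as OpenCV has them. Camera axes: x right, y down, z forward; pixel columns grow to the right and rows downward; lengths in m; the calibration is good to about 2 mm. A picture is of the moment at which its call begins. calibration takes no time and is no camera call.
- arm.sign_off(): hands the job in; it is judged then, once.
The state is a dict: "clock": time; "joint_positions": joint angles; "joint_velocities": joint speeds; "joint_torque": joint torques, N m; "eef_pos": TCP position; "orientation": TCP orientation; "contact_force": force on the tool from outside, world axes, zero at the start; "torque": the same for the moment, N m; "grip_width": opening from 0.0 (shut) to 1.0 (fully open); "finger_force": force on a finger pad.
Only numpy, scipy, OpenCV 4.12 (cv2) and the standard library are available. Lean on these libraries where they do the work, as an engineer would, in place of code of your own. Each camera call takes 0.05 s, during which the arm holds its last target. There are 200 camera calls.

## Working session

There is one attempt and no reset: what is moved stays moved. The work goes in short steps, Python scripts to look and compute and a tool call to move; the robot and the scene stay as the last step left them, time stands still between calls to the robot, and variables do not carry over. Pictures are saved under pics/ and viewed, at most 10 in all, crops included, and the job is handed in when it is done.

Besides the shell and the picture viewer there is one more tool, called as a command line: name --argument value ..., lists and objects as JSON in quotes. apply_moves: Moves the arm, as the interface text tells. Scaled input: -1 to 1 covers 15 cm each way for a shift and 90 degrees each way for a turn. Its arguments: {"type":"object","properties":{"steps":{"type":"array"},"newtons":{"type":"number"}},"required":["steps"]}

```bash
mkdir -p pics; ls; python3 - <<'E'
from workcell import arm
import cv2
for n in("side","top"):
    cv2.imwrite(f"pics/{n}0.png",arm.get_image(n)[:,:,::-1]); print(n,arm.calibration(n))
print(arm.get_obs())
E
```

```text
pics
side {'fov_y': 42.794421445045096, 'cx': 271.12797828902194, 'cy': 208.19945057592682, 'rvec': array([ 1.97658033, -0.48750277,  0.2759126 ]), 'tvec': array([-0.44876425,  0.23911269,  1.49724362])}
top {'fov_y': 53.131965463565564, 'cx': 286.1845994632596, 'cy': 213.19618220220016, 'rvec': array([ 2.00339423, -2.00073931,  0.42085226]), 'tvec': array([0.00848827, 0.52822284, 1.43145999])}
{'clock': 0.1, 'joint_positions': array([ 1.22102025e+00,  2.41351558e-01,  3.87705868e-03,  1.33520429e+00,
       -1.16398679e-05,  1.57082822e+00]), 'joint_velocities': array([ 0.0015174 , -0.00232142,  0.00261244,  0.00070991, -0.00031483,
        0.00057364]), 'joint_torque': array([-4.58270679e-04, -3.73135579e+01,  2.53010166e+01,  1.08150946e-02,
        3.52129837e-05, -3.43134246e-06]), 'eef_pos': array([0.17114295, 0.46916333, 0.21060197]), 'orientation': array([-3.13971019e+00,  1.16998757e-05,  2.79178471e+00]), 'contact_force': array([ 0.40461215, -0.69666918,  0.64200731]), 'torque': array([ 0.01508514, -0.01452764,  0.01212494]), 'finger_force': 0.0, 'grip_width': 0.996093252190816}
```

View pics/side0.png

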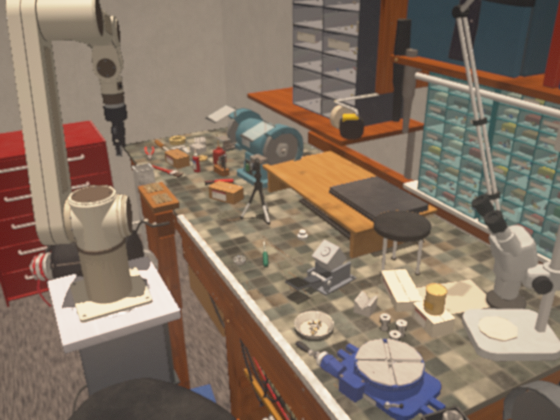

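View pics/top0.png

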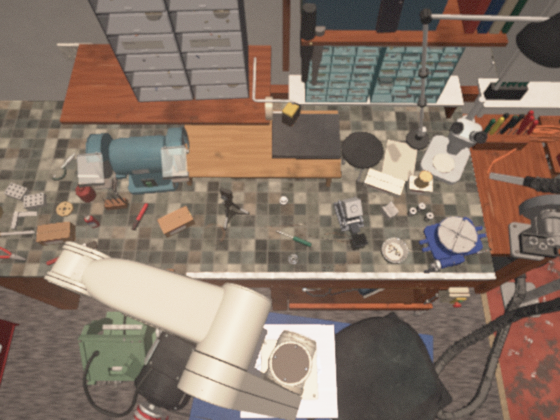

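```bash
cat > h.py <<'E'
import cv2,numpy as np
def crop(name,boxes,out,H=600):
    # boxes: (img,x0,y0,x1,y1,scale); ticks every 10 px
    o=[]
    for f,x0,y0,x1,y1,s in boxes:
        c=cv2.resize(cv2.imread(f)[y0:y1,x0:x1],None,fx=s,fy=s,interpolation=cv2.INTER_CUBIC)
        for x in range(-(-x0//10)*10,x1,10):
            cv2.line(c,(int((x-x0+.5)*s),0),(int((x-x0+.5)*s),6),(0,255,255),1);cv2.putText(c,str(x),(int((x-x0+.5)*s)-10,16),0,.33,(0,255,255),1)
        for y in range(-(-y0//10)*10,y1,10):
            cv2.line(c,(0,int((y-y0+.5)*s)),(6,int((y-y0+.5)*s)),(0,255,255),1);cv2.putText(c,str(y),(8,int((y-y0+.5)*s)+4),0,.33,(0,255,255),1)
        o.append(cv2.copyMakeBorder(c,0,H-c.shape[0],0,0,cv2.BORDER_CONSTANT))
    cv2.imwrite(out,np.hstack(o))
def cam(arm,n):
    c=arm.calibration(n);f=210/np.tan(np.radians(c['fov_y']/2))
    return np.array([[f,0,c['cx']],[0,f,c['cy']],[0,0,1]]),np.array(c['rvec']),np.array(c['tvec'])
def proj(C,P): return cv2.projectPoints(np.array(P,float).reshape(-1,1,3),C[1],C[2],C[0],None)[0].reshape(-1,2)
E
python3 - <<'E'
from h import *
crop('',[('pics/top0.png',328,190,378,258,8),('pics/side0.png',278,232,358,300,5)],'pics/c1.png')
crop('',[('pics/top0.png',210,180,260,230,8),('pics/side0.png',234,145,284,225,7)],'pics/c2.png')
E
```

```text
(no output)
```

View pics/c1.png

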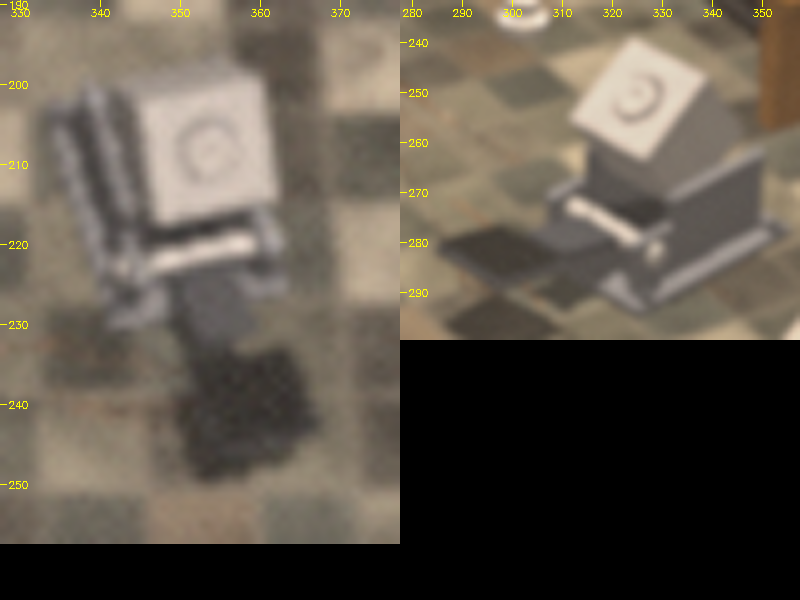

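View pics/c2.png

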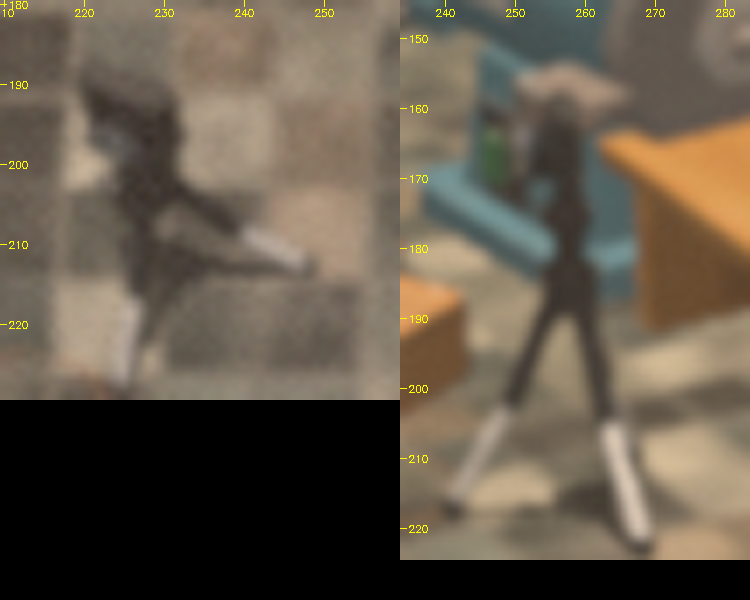

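```bash
cat > loc.py <<'E'
from h import *
from workcell import arm
from scipy.optimize import least_squares
C={n:cam(arm,n) for n in('side','top')}
def plane(n,p,z):
    K,r,t=C[n];R=cv2.Rodrigues(r)[0];d=R.T@np.linalg.inv(K)@[*p,1];o=-R.T@t
    return o+d*(z-o[2])/d[2]
def fit(obs,x0):
    def pts(q,P):
        c,s=np.cos(q[2]),np.sin(q[2]);P=np.array(P,float)/1000
        return np.c_[q[0]+c*P[:,0]-s*P[:,1],q[1]+s*P[:,0]+c*P[:,1],P[:,2]]
    f=lambda q:np.concatenate([(proj(C[n],pts(q,[o[0] for o in obs[n]]))-[o[1] for o in obs[n]]).ravel() for n in obs])
    return least_squares(f,x0,loss='soft_l1'),pts
E
python3 - <<'E'
from loc import *
np.set_printoptions(precision=4,suppress=True)
face=[(-32.8,29,89.4),(-32.8,-29,89.4),(14.8,29,122.6),(14.8,-29,122.6),(-9,0,106)]
obs={'top':list(zip(face,[(347,217),(362,214.5),(344.5,201),(360,198.5),(353.5,208)]))+[((-112,0,53),(358.5,241))],
'side':list(zip(face,[(312,255),(326.5,263),(323.5,239.5),(338.5,247),(326,251)]))+[((-112,0,53),(298,281))]}
r,pts=fit(obs,[.5,-.2,0]);print(r.x);print(r.fun.reshape(-1,2))
for n,p in [('top',(247.5,213)),('top',(225,227)),('side',(241,217.5)),('side',(268.5,222))]: print(n,plane(n,p,.003))
# camera on tripod
print(plane('top',(226,195),.21),plane('side',(257,164),.195), plane('top',(224,197),.195))
E
```

```text
[ 0.5598 -0.2385  0.218 ]
[[ 0.2142  0.0734]
 [ 0.2214 -0.4912]
 [ 0.4762  0.9236]
 [ 0.1101  0.3879]
 [ 0.1479  0.0007]
 [ 0.6195 -2.4969]
 [-0.4088 -0.2814]
 [-0.165   0.022 ]
 [ 0.6106 -0.7665]
 [ 0.5778 -0.4762]
 [-0.7971 -0.3396]
 [-0.6233 -0.4013]]
top [0.5738 0.1605 0.003 ]
top [0.5144 0.2456 0.003 ]
side [0.5088 0.2453 0.003 ]
side [0.5783 0.1669 0.003 ]
[0.5525 0.2186 0.21  ] [0.5751 0.2382 0.195 ] [0.552  0.2273 0.195 ]
```

```bash
python3 - <<'E'
from h import *
for n in('top','side'):
    i=cv2.imread(f'pics/{n}0.png').astype(float); cv2.imwrite(f'pics/{n}g.png',np.clip(255*(i/255)**.45,0,255))
crop('',[('pics/topg.png',213,182,241,212,16),('pics/sideg.png',244,150,268,186,14)],'pics/c3.png')
E
```

```text
[ WARN:0@0.103] global loadsave.cpp:1063 imwrite_ Unsupported depth image for selected encoder is fallbacked to CV_8U.
```

View pics/c3.png

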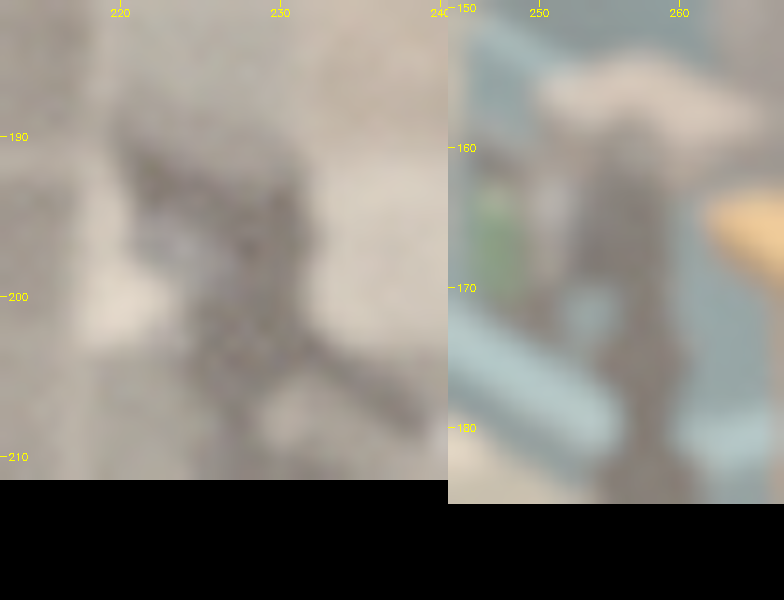

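```bash
python3 - <<'E'
from loc import *
for n in C:
    R=cv2.Rodrigues(C[n][1])[0];print(n,-R.T@C[n][2])
import itertools
rows=[]
for yaw in(-21,10,38):
    row=[]
    for n,(x0,y0,x1,y1),s in(('top',(210,182,254,232),6),('side',(234,150,278,226),4)):
        im=cv2.resize(cv2.imread(f'pics/{n}g.png')[y0:y1,x0:x1],None,fx=s,fy=s,interpolation=3)
        a=np.radians(yaw);M=np.array([[np.cos(a),-np.sin(a),0],[np.sin(a),np.cos(a),0],[0,0,1]])
        W=lambda P:((proj(C[n],(M@(np.array(P)/1000.).T).T+[.568,.2235,0])-[x0,y0]+.5)*s).astype(int)
        b=W(list(itertools.product((7,25),(-22.5,22.5),(170,220))))
        for i,j in itertools.combinations(range(8),2):
            if bin(i^j).count('1')==1: cv2.line(im,b[i],b[j],(0,255,0),1)
        l=W([(7,0,195),(-7,0,195),(-7,0,195)]);cv2.line(im,l[0],l[1],(0,0,255),2)
        t=W([(0,0,0),(0,0,170)]);cv2.line(im,t[0],t[1],(255,0,255),1)
        row.append(cv2.copyMakeBorder(im,0,304-im.shape[0],0,266-im.shape[1],cv2.BORDER_CONSTANT))
    rows.append(np.vstack(row)[:600])
cv2.imwrite('pics/c4.png',np.hstack(rows))
E
```

```text
side [-0.14653245 -1.31739394  0.86215087]
top [-0.07915612  0.02261004  1.52361157]
```

View pics/c4.png

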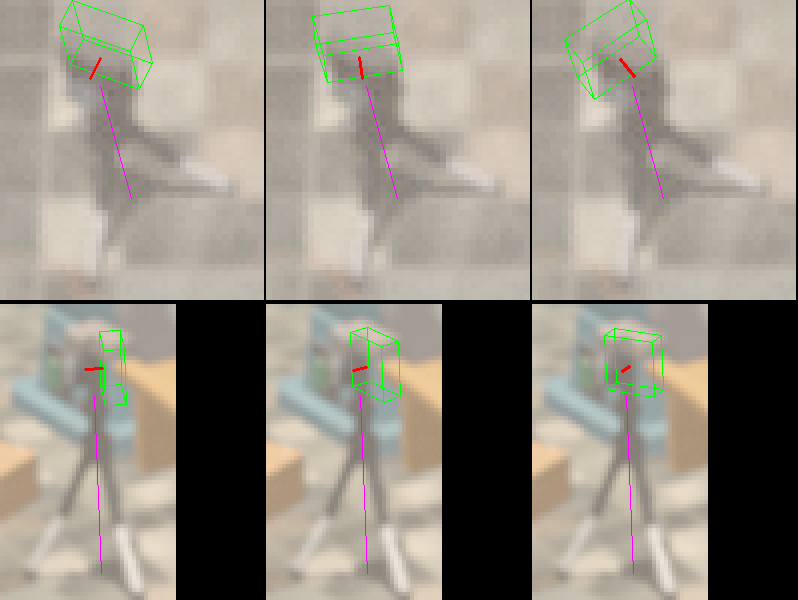

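```bash
python3 - <<'E'
from loc import *
np.set_printoptions(precision=4,suppress=True)
obs={'top':[((-48,0,3),(225,227)),((48,-54,3),(247.5,213)),((-4,0,195),(223.5,197)),((7,-22.5,195),(231.5,198.5))],
'side':[((-48,0,3),(241,217.5)),((48,-54,3),(268.5,222)),((-5,0,195),(251,164)),((7,-22.5,170),(257,170.5)),((7,-22.5,220),(257,159))]}
r,pts=fit(obs,[.553,.229,-.36]);q=r.x;print(q);print(r.fun.reshape(-1,2))
print('view',pts(q,[(-127,0,195)]))
import itertools
ims=[]
for n,(x0,y0,x1,y1),s in(('top',(210,182,254,232),9),('side',(234,150,278,226),7.5)):
    im=cv2.resize(cv2.imread(f'pics/{n}g.png')[y0:y1,x0:x1],None,fx=s,fy=s,interpolation=3)
    W=lambda P:((proj(C[n],pts(q,P))-[x0,y0]+.5)*s).astype(int)
    b=W(list(itertools.product((7,25),(-22.5,22.5),(170,220))))
    for i,j in itertools.combinations(range(8),2):
        if bin(i^j).count('1')==1: cv2.line(im,b[i],b[j],(0,255,0),1)
    l=W([(7,0,195),(-7,0,195),(-48,0,3),(48,54,3),(48,-54,3)]);cv2.line(im,l[0],l[1],(0,0,255),2)
    for k in l[2:]: cv2.circle(im,k,4,(255,0,0),1)
    ims.append(cv2.copyMakeBorder(im,0,600-im.shape[0],0,0,cv2.BORDER_CONSTANT))
cv2.imwrite('pics/c5.png',np.hstack(ims))
E
```

```text
[ 0.5555  0.228  -0.4165]
[[-0.5173  0.6644]
 [ 0.356  -0.8779]
 [-0.1663  0.0174]
 [-0.984  -1.7054]
 [ 0.4758 -0.4213]
 [ 0.798   0.9351]
 [ 0.6142  2.063 ]
 [-1.4147  4.7795]
 [-1.9173  2.3974]]
view [[0.4394 0.2794 0.195 ]]
```

View pics/c5.png

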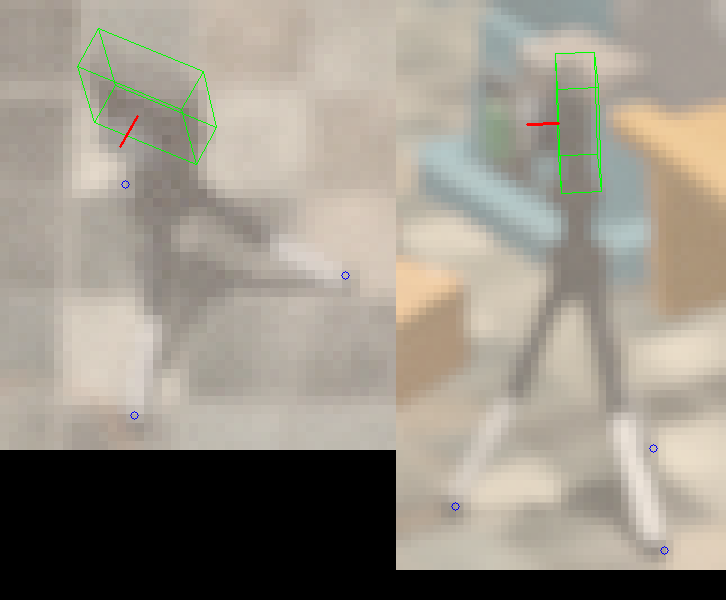

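apply_moves --steps '[{"jaw":0.5,"translation":[0,0,0],"spin":0.095},{"jaw":0,"translation":[0,0,0],"spin":0.095},{"jaw":0,"translation":[0,0,0],"spin":0.095},{"jaw":0,"translation":[0,0,0],"spin":0.095},{"jaw":0,"translation":[0,0,0],"spin":0.095},{"jaw":0,"translation":[0,0,0],"spin":0.095},{"jaw":0,"translation":[0,0,0],"spin":0.095},{"jaw":0,"translation":[0,0,0],"spin":0.095},{"jaw":0,"translation":[0,0,0],"spin":0.095},{"jaw":0,"translation":[0,0,0],"spin":0.095},{"jaw":0,"translation":[0,0,0],"spin":0.095},{"jaw":0,"translation":[0,0,0],"spin":0.095}]'

```text
clock: 1.3
eef_pos: [0.2197, 0.4458, 0.2109]
orientation: [-3.094, 0.004, 1.084]
contact_force: [0.7, -0.3, 0.0]
grip_width: -0.002
finger_force: 0.0
```

apply_moves --steps '[{"jaw":0,"translation":[0,0,0],"spin":0.095},{"jaw":0,"translation":[0,0,0],"spin":0.095},{"jaw":0,"translation":[0,0,0],"spin":0.095},{"jaw":0,"translation":[0,0,0],"spin":0.095},{"jaw":0,"translation":[0,0,0],"spin":0.095},{"jaw":0,"translation":[0,0,0],"spin":0.024},{"jaw":0,"translation":[0,0,0],"spin":0},{"jaw":0,"translation":[0,0,0],"spin":0}]'

```text
clock: 2.1
eef_pos: [0.3572, 0.3067, 0.212]
orientation: [-2.953, 0.09, 0.582]
contact_force: [-0.5, 0.3, -0.0]
grip_width: -0.0
finger_force: 0.0
```

```bash
cat > go.py <<'E'
# go.py sx sy z : tool shift (normalised units) from the measured TCP to a stand-frame point (mm) of the TCP
import sys,numpy as np
from workcell import arm
from scipy.spatial.transform import Rotation as Ro
S=np.array([.5598,-.2385,0]);A=Ro.from_euler('z',.218)
def rep():
    o=arm.get_obs();p=np.array(o['eef_pos']);T=Ro.from_euler('xyz',o['orientation'])
    np.set_printoptions(precision=4,suppress=True)
    print('t',o['clock'],'p',p,'stand mm',A.inv().apply(p-S)*1000,'rpy',o['orientation'],'F',o['contact_force'],'w',o['grip_width'],o['finger_force'])
    return p,T
if __name__=='__main__':
    p,T=rep()
    if len(sys.argv)>3:
        a=np.array(sys.argv[1:4],float)
        w=a if len(sys.argv)>4 else S+A.apply(a/1000)
        print('target',w,'units',T.inv().apply(w-p)/.15)
E
python3 go.py -112 0 90
```

```text
t 2.1 p [0.3572 0.3067 0.212 ] stand mm [-79.8755 576.1577 212.0394] rpy [-2.9531  0.0897  0.5815] F [-0.4751  0.3485 -0.0122] w -0.0002661315851301515 0.0
target [ 0.4505 -0.2627  0.09  ] units [-1.4867  3.6298  0.2754]
```

```bash
python3 -c "
from workcell import arm
o=arm.get_obs();print(o['joint_positions'])"
```

```text
[5.80541489e-01 2.52654965e-01 3.09289614e-03 1.41114503e+00
 1.88409185e-01 3.14059181e+00]
```

apply_moves --steps '[{"jaw":0,"translation":[0,0,0],"spin":-0.095},{"jaw":0,"translation":[0,0,0],"spin":-0.095},{"jaw":0,"translation":[0,0,0],"spin":-0.095},{"jaw":0,"translation":[0,0,0],"spin":0}]'

```text
clock: 2.5
eef_pos: [0.3564, 0.3078, 0.2123]
orientation: [-2.934, -0.0, 1.023]
contact_force: [0.1, 0.7, -0.3]
grip_width: 0.002
finger_force: 0.0
```

```bash
python3 go.py 0 0 0; python3 -c "
from workcell import arm
o=arm.get_obs();print(o['joint_positions'])"
```

```text
t 2.5 p [0.3564 0.3078 0.2123] stand mm [-80.3993 577.3098 212.3147] rpy [-2.9336 -0.0004  1.0233] F [ 0.0768  0.6954 -0.2823] w 0.0020136189260410277 0.0
target [ 0.5598 -0.2385  0.    ] units [-2.4045  3.2794  0.7534]
[0.58343353 0.25214931 0.00325535 1.41114386 0.18813413 2.6932084 ]
```

apply_moves --steps '[{"jaw":0,"translation":[0,0,0],"spin":-0.095},{"jaw":0,"translation":[0,0,0],"spin":-0.095},{"jaw":0,"translation":[0,0,0],"spin":-0.095},{"jaw":0,"translation":[0,0,0],"spin":-0.095},{"jaw":0,"translation":[0,0,0],"spin":-0.095},{"jaw":0,"translation":[0,0,0],"spin":-0.095},{"jaw":0,"translation":[0,0,0],"spin":-0.095},{"jaw":0,"translation":[0,0,0],"spin":-0.095},{"jaw":0,"translation":[0,0,0],"spin":-0.095},{"jaw":0,"translation":[0,0,0],"spin":-0.095},{"jaw":0,"translation":[0,0,0],"spin":-0.095},{"jaw":0,"translation":[0,0,0],"spin":-0.095}]'

```text
clock: 3.7
eef_pos: [0.3568, 0.3074, 0.2123]
orientation: [3.095, -0.203, 2.821]
contact_force: [-0.4, 0.2, -0.0]
grip_width: -0.0
finger_force: 0.0
```

apply_moves --steps '[{"jaw":0,"translation":[0,0,0],"spin":-0.095},{"jaw":0,"translation":[0,0,0],"spin":-0.095},{"jaw":0,"translation":[0,0,0],"spin":-0.095},{"jaw":0,"translation":[0,0,0],"spin":-0.095},{"jaw":0,"translation":[0,0,0],"spin":-0.095},{"jaw":0,"translation":[0,0,0],"spin":-0.095},{"jaw":0,"translation":[0,0,0],"spin":-0.095},{"jaw":0,"translation":[0,0,0],"spin":-0.095},{"jaw":0,"translation":[0,0,0],"spin":-0.095},{"jaw":0,"translation":[0,0,0],"spin":-0.095},{"jaw":0,"translation":[0,0,0],"spin":-0.095},{"jaw":0,"translation":[0,0,0],"spin":-0.095}]'

```text
clock: 4.9
eef_pos: [0.3568, 0.3074, 0.2123]
orientation: [2.953, 0.089, -1.685]
contact_force: [0.6, -0.4, 0.2]
grip_width: -0.001
finger_force: 0.0
```

apply_moves --steps '[{"jaw":0,"translation":[0,0,0],"spin":-0.095},{"jaw":0,"translation":[0,0,0],"spin":-0.095},{"jaw":0,"translation":[0,0,0],"spin":-0.095},{"jaw":0,"translation":[0,0,0],"spin":-0.095},{"jaw":0,"translation":[0,0,0],"spin":-0.095},{"jaw":0,"translation":[0,0,0],"spin":-0.095},{"jaw":0,"translation":[0,0,0],"spin":-0.095},{"jaw":0,"translation":[0,0,0],"spin":-0.095},{"jaw":0,"translation":[0,0,0],"spin":-0.095},{"jaw":0,"translation":[0,0,0],"spin":-0.095},{"jaw":0,"translation":[0,0,0],"spin":-0.095},{"jaw":0,"translation":[0,0,0],"spin":-0.095}]'

```text
clock: 6.1
eef_pos: [0.3568, 0.3073, 0.2123]
orientation: [-3.012, 0.163, 0.125]
contact_force: [0.5, -0.0, 0.5]
grip_width: 0.004
finger_force: 0.0
```

```bash
cat >> go.py <<'E'
    print('joints',arm.get_obs()['joint_positions'],'toolz',T.apply([0,0,1]))
E
python3 go.py
```

```text
t 6.1 p [0.3568 0.3073 0.2123] stand mm [-80.1831 576.838  212.2917] rpy [-3.0123  0.1634  0.1246] F [ 0.469  -0.0007  0.4502] w 0.004110605195057229 0.0
joints [ 0.5824  0.2522  0.0033  1.4112  0.1881 -2.6817] toolz [-0.1761  0.1079 -0.9784]
```

apply_moves --steps '[{"jaw":0,"translation":[0,0,0],"spin":-0.095},{"jaw":0,"translation":[0,0,0],"spin":-0.095},{"jaw":0,"translation":[0,0,0],"spin":-0.095},{"jaw":0,"translation":[0,0,0],"spin":-0.095},{"jaw":0,"translation":[0,0,0],"spin":-0.095},{"jaw":0,"translation":[0,0,0],"spin":-0.095}]'

```text
clock: 6.7
eef_pos: [0.2824, 0.3865, 0.2117]
orientation: [-3.026, 0.018, 0.857]
contact_force: [0.9, -0.1, 0.0]
grip_width: -0.001
finger_force: 0.0
```

```bash
python3 go.py
```

```text
t 6.7 p [0.2824 0.3865 0.2117] stand mm [-135.6267  670.2256  211.6844] rpy [-3.0259  0.0175  0.857 ] F [ 0.9392 -0.1263  0.0293] w -0.0010074971057965865 0.0
joints [ 0.8616  0.2107 -0.0387  1.3384  0.1158 -3.1369] toolz [-0.0987  0.0625 -0.9932]
```

apply_moves --steps '[{"jaw":0,"translation":[0,0,0],"spin":-0.095},{"jaw":0,"translation":[0,0,0],"spin":-0.095},{"jaw":0,"translation":[0,0,0],"spin":-0.095}]'

```text
clock: 7.0
eef_pos: [0.185, 0.4418, 0.2116]
orientation: [-3.117, -0.019, 1.153]
contact_force: [0.2, 0.6, -0.2]
grip_width: 0.003
finger_force: 0.0
```

```bash
python3 go.py
```

```text
t 7.0 p [0.185  0.4418 0.2116] stand mm [-218.8489  745.2439  211.5798] rpy [-3.1166 -0.0193  1.1528] F [ 0.1875  0.6331 -0.1849] w 0.0033145531083529998 0.0
joints [ 1.1575  0.1825 -0.0689  1.3     0.0249 -3.1369] toolz [-0.015   0.0278 -0.9995]
```

apply_moves --steps '[{"jaw":0,"translation":[0,0,0],"spin":-0.07},{"jaw":0,"translation":[0,0,0],"spin":0.09},{"jaw":0,"translation":[0,0,0],"spin":0.095},{"jaw":0,"translation":[0,0,0],"spin":0.095},{"jaw":0,"translation":[0,0,0],"spin":0.095},{"jaw":0,"translation":[0,0,0],"spin":0.095},{"jaw":0,"translation":[0,0,0],"spin":0.095},{"jaw":0,"translation":[0,0,0],"spin":0.095},{"jaw":0,"translation":[0,0,0],"spin":0.095},{"jaw":0,"translation":[0,0,0],"spin":0.095},{"jaw":0,"translation":[0,0,0],"spin":0.095},{"jaw":0,"translation":[0,0,0],"spin":0.095}]'

```text
clock: 8.2
eef_pos: [0.1604, 0.45, 0.2115]
orientation: [-3.121, 0.004, -0.418]
contact_force: [-0.9, 0.9, -0.3]
grip_width: 0.001
finger_force: 0.0
```

apply_moves --steps '[{"jaw":0,"translation":[0,0,0],"spin":0.095},{"jaw":0,"translation":[0,0,0],"spin":0.095},{"jaw":0,"translation":[0,0,0],"spin":0.095},{"jaw":0,"translation":[0,0,0],"spin":0.095},{"jaw":0,"translation":[0,0,0],"spin":0.095},{"jaw":0,"translation":[0,0,0],"spin":0.095},{"jaw":0,"translation":[0,0,0],"spin":0.095},{"jaw":0,"translation":[0,0,0],"spin":0.095},{"jaw":0,"translation":[0,0,0],"spin":0.095},{"jaw":0,"translation":[0,0,0],"spin":0.095},{"jaw":0,"translation":[0,0,0],"spin":0.095},{"jaw":0,"translation":[0,0,0],"spin":0.095}]'

```text
clock: 9.4
eef_pos: [0.1604, 0.45, 0.2115]
orientation: [3.133, 0.019, -2.209]
contact_force: [-0.2, -0.2, 0.7]
grip_width: 0.003
finger_force: 0.0
```

```bash
python3 go.py -116 0 180
```

```text
t 9.4 p [0.1604 0.45   0.2115] stand mm [-241.0562  758.5487  211.472 ] rpy [ 3.1333  0.0189 -2.2085] F [-0.172  -0.2175  0.6795] w 0.0034198513259884617 0.0
target [ 0.4465 -0.2636  0.18  ] units [ 2.6898 -4.366   0.1228]
joints [ 1.2267  0.1793 -0.0729  1.2981  0.0025  0.2936] toolz [ 0.0046  0.0201 -0.9998]
```

apply_moves --steps '[{"jaw":0,"translation":[0,0,0],"spin":0.095},{"jaw":0,"translation":[0,0,0],"spin":0.095},{"jaw":0,"translation":[0,0,0],"spin":0.095},{"jaw":0,"translation":[0,0,0],"spin":0.095},{"jaw":0,"translation":[0,0,0],"spin":0.075},{"jaw":0,"translation":[0,0,0],"spin":0}]'

```text
clock: 10.0
eef_pos: [0.1606, 0.4499, 0.2115]
orientation: [3.123, 0.009, -2.916]
contact_force: [0.2, -0.1, -0.2]
grip_width: 0.001
finger_force: 0.0
```

```bash
python3 go.py -118 0 180
```

```text
t 10.0 p [0.1606 0.4499 0.2115] stand mm [-240.9122  758.4677  211.4669] rpy [ 3.1231  0.009  -2.9163] F [ 0.1957 -0.0839 -0.2095] w 0.0009527293891127259 0.0
target [ 0.4446 -0.264   0.18  ] units [-0.7805 -5.0655  0.123 ]
joints [ 1.2264  0.1793 -0.0729  1.2982  0.0024  1.001 ] toolz [ 0.0046  0.0201 -0.9998]
```

apply_moves --steps '[{"jaw":0,"translation":[-0.0325,-0.211,0.005],"spin":0},{"jaw":0,"translation":[-0.0325,-0.211,0.005],"spin":0},{"jaw":0,"translation":[-0.0325,-0.211,0.005],"spin":0},{"jaw":0,"translation":[-0.0325,-0.211,0.005],"spin":0},{"jaw":0,"translation":[-0.0325,-0.211,0.005],"spin":0},{"jaw":0,"translation":[-0.0325,-0.211,0.005],"spin":0},{"jaw":0,"translation":[-0.0325,-0.211,0.005],"spin":0},{"jaw":0,"translation":[-0.0325,-0.211,0.005],"spin":0},{"jaw":0,"translation":[-0.0325,-0.211,0.005],"spin":0},{"jaw":0,"translation":[-0.0325,-0.211,0.005],"spin":0},{"jaw":0,"translation":[-0.0325,-0.211,0.005],"spin":0},{"jaw":0,"translation":[-0.0325,-0.211,0.005],"spin":0}]'

```text
clock: 11.2
eef_pos: [0.3039, 0.092, 0.1963]
orientation: [3.123, 0.01, -2.914]
contact_force: [1.4, 1.2, 0.5]
grip_width: 0.0
finger_force: 0.0
```

apply_moves --steps '[{"jaw":0,"translation":[-0.0325,-0.211,0.005],"spin":0},{"jaw":0,"translation":[-0.0325,-0.211,0.005],"spin":0},{"jaw":0,"translation":[-0.0325,-0.211,0.005],"spin":0},{"jaw":0,"translation":[-0.0325,-0.211,0.005],"spin":0},{"jaw":0,"translation":[-0.0325,-0.211,0.005],"spin":0},{"jaw":0,"translation":[-0.0325,-0.211,0.005],"spin":0},{"jaw":0,"translation":[-0.0325,-0.211,0.005],"spin":0},{"jaw":0,"translation":[-0.0325,-0.211,0.005],"spin":0},{"jaw":0,"translation":[-0.0325,-0.211,0.005],"spin":0},{"jaw":0,"translation":[-0.0325,-0.211,0.005],"spin":0},{"jaw":0,"translation":[-0.0325,-0.211,0.005],"spin":0},{"jaw":0,"translation":[-0.0325,-0.211,0.005],"spin":0}]'

```text
clock: 12.4
eef_pos: [0.4466, -0.2647, 0.1805]
orientation: [3.123, 0.009, -2.914]
contact_force: [0.4, 0.8, 0.4]
grip_width: 0.002
finger_force: 0.0
```

```bash
python3 go.py -118 0 70
```

```text
t 12.4 p [ 0.4466 -0.2647  0.1805] stand mm [-116.2288   -1.0947  180.5076] rpy [ 3.1232  0.0095 -2.9141] F [0.4491 0.7702 0.365 ] w 0.0024270977299512726 0.0
target [ 0.4446 -0.264   0.07  ] units [ 0.0187 -0.0061  0.7366]
joints [-0.5474  0.2985  0.0014  1.2798  0.0198 -0.775 ] toolz [ 0.0051  0.02   -0.9998]
```

apply_moves --steps '[{"jaw":0,"translation":[0,0,0.14],"spin":0},{"jaw":0,"translation":[0,0,0.14],"spin":0},{"jaw":0,"translation":[0,0,0.14],"spin":0},{"jaw":0,"translation":[0,0,0.14],"spin":0},{"jaw":0,"translation":[0,0,0.14],"spin":0},{"jaw":0,"translation":[0,0,0.03],"spin":0},{"jaw":0,"translation":[0,0,0.03],"spin":0},{"jaw":0,"translation":[0,0,0.03],"spin":0},{"jaw":0,"translation":[0,0,0.03],"spin":0},{"jaw":0,"translation":[0,0,0.03],"spin":0},{"jaw":0,"translation":[0,0,0.03],"spin":0}]'

```text
clock: 13.5
eef_pos: [0.4467, -0.2618, 0.0488]
orientation: [3.124, 0.01, -2.916]
contact_force: [-0.4, -0.3, 0.5]
grip_width: -0.001
finger_force: 0.0
```

apply_moves --steps '[{"jaw":0,"translation":[0,0,0.02],"spin":0},{"jaw":0,"translation":[0,0,0.02],"spin":0},{"jaw":0,"translation":[0,0,0.01],"spin":0}]'

```text
clock: 13.8
eef_pos: [0.4462, -0.2614, 0.0408]
orientation: [3.123, 0.009, -2.916]
contact_force: [1.1, -0.3, -1.2]
grip_width: -0.003
finger_force: 0.0
```

```bash
python3 go.py; python3 - <<'E'
from h import *
from workcell import arm
for n in("side","top"): cv2.imwrite(f"pics/{n}1.png",arm.get_image(n)[:,:,::-1])
crop('',[('pics/top1.png',325,185,385,260,6.6),('pics/side1.png',270,220,350,310,5)],'pics/c6.png')
E
```

```text
t 13.8 p [ 0.4462 -0.2614  0.0408] stand mm [-115.8177    2.2133   40.8171] rpy [ 3.1231  0.0089 -2.9163] F [ 1.0702 -0.303  -1.1563] w -0.0028984220516565856 0.0
joints [-0.5421  0.4179 -0.2179  0.9414  0.0195 -0.7675] toolz [ 0.0045  0.0201 -0.9998]
```

View pics/c6.png

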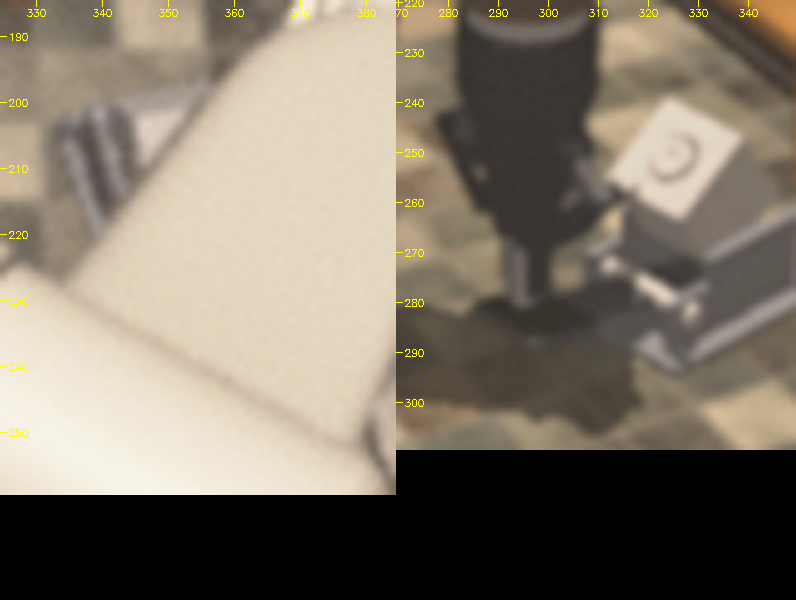

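```bash
python3 - <<'E'
from loc import *
from go import S,A
for P in [(-115.8,2.2,33),(-115.8,2.2,41),(-112,0,53),(-112,0,28),(-135,24,53),(-135,-24,53),(-89,-24,53),(-135,-24,28),(-135,24,28)]: print(P,proj(C['side'],S+A.apply(np.array(P)/1000)))
E
```

```text
(-115.8, 2.2, 33) [[295.77779693 286.98869762]]
(-115.8, 2.2, 41) [[295.77598326 284.51768103]]
(-112, 0, 53) [[297.37221112 280.61140194]]
(-112, 0, 28) [[297.36582579 288.34793727]]
(-135, 24, 53) [[285.07262558 280.01236626]]
(-135, -24, 53) [[296.97436185 287.67138154]]
(-89, -24, 53) [[309.73709368 281.21361782]]
(-135, -24, 28) [[296.97090719 295.51529917]]
(-135, 24, 28) [[285.15880333 287.73313493]]
```

apply_moves --steps '[{"jaw":0,"translation":[0,0,0.015],"spin":0},{"jaw":0,"translation":[0,0,0.015],"spin":0}]'

```text
clock: 14.1
eef_pos: [0.4466, -0.2615, 0.0367]
orientation: [3.124, 0.01, -2.916]
contact_force: [0.5, -0.8, -0.5]
grip_width: 0.003
finger_force: 0.0
```

apply_moves --steps '[{"jaw":0,"translation":[0,0,0.015],"spin":0},{"jaw":0,"translation":[0,0,0],"spin":0}]'

```text
clock: 14.3
eef_pos: [0.4463, -0.2615, 0.0344]
orientation: [3.124, 0.009, -2.916]
contact_force: [-1.3, -0.8, 2.0]
grip_width: 0.003
finger_force: 1.1
```

```bash
python3 go.py; python3 - <<'E'
from h import *
from workcell import arm
for n in("side",): cv2.imwrite(f"pics/{n}2.png",arm.get_image(n)[:,:,::-1])
for f in('0','1','2'):
    g=cv2.imread(f'pics/side{f}.png',0); print(f);print(g[272:300:2,276:316:2])
E
```

```text
t 14.3 p [ 0.4463 -0.2615  0.0344] stand mm [-115.7312    2.1253   34.3639] rpy [ 3.1236  0.0089 -2.9164] F [-1.2968 -0.8272  1.962 ] w 0.0030357892917278963 1.0899743135087192
joints [-0.5419  0.4256 -0.2256  0.9256  0.0192 -0.7672] toolz [ 0.0047  0.0195 -0.9998]
0
[[136 129 134 142 139 140 138 140 132 126 131 134 126 110 108 110 103 107
  181 177]
 [116 116 119 131 137 138 135 133 132 132 132 129 131 128 130 123  92 101
  162 192]
 [120 118 115 113 120 131 134 133 129 120 113 105 109 117 125 119  97  97
  102 109]
 [122 120 116 108 111 116 121 107  91  76  67  64  77  89 101 103 103 101
  103 102]
 [122 127 130 130 124  88  71  63  61  62  62  63  62  64  71  85  97 103
  102  98]
 [147 153 153 145 125  87  79  69  62  61  63  64  63  64  63  66  73  84
   82  78]
 [167 164 157 145 137 123 102  86  75  65  62  65  62  62  66  67  72  81
   79  81]
 [161 164 155 144 139 136 132 110  93  81  71  65  68  71  76  83  82  80
   83  84]
 [139 157 153 145 141 142 139 119 115  94  80  80  82  87  97  97  82  73
   77  81]
 [121 140 150 146 141 137 128 117 112 100  85  87 109 111  96  79  
[... 2044 characters left out ...]
  60  64
   66  69]
 [ 86  84  81  78  73  69  63  61  53  52  53  49  51  50  51  52  57  72
   78  80]
 [ 83  84  82  77  75  74  73  68  63  58  56  53  51  55  58  62  64  73
   82  81]
 [ 76  81  80  77  74  76  75  74  69  68  80  71  65  65  68  70  73  72
   76  81]
 [ 69  75  79  78  77  74  72  70  65  65  69  71  68  70  73  72  73  75
   73  76]
 [ 68  72  78  75  69  67  65  67  66  64  66  70  71  70  73  74  74  75
   78  77]
 [ 76  77  76  72  69  66  67  68  68  66  67  69  72  74  72  72  71  76
   77  75]
 [ 77  78  78  76  73  69  68  68  67  68  68  70  71  73  73  73  71  71
   71  69]
 [ 75  75  76  76  76  74  68  67  66  65  69  71  74  73  75  74  68  68
   67  71]]
```

apply_moves --steps '[{"jaw":0,"translation":[0,0,0.02],"spin":0},{"jaw":0,"translation":[0,0,0.02],"spin":0},{"jaw":0,"translation":[0,0,0.02],"spin":0},{"jaw":0,"translation":[0,0,0],"spin":0}]'

```text
clock: 14.75
eef_pos: [0.4453, -0.2619, 0.027]
orientation: [3.125, 0.007, -2.917]
contact_force: [-6.6, -1.3, 10.9]
grip_width: -0.003
finger_force: 4.9
```

```bash
python3 go.py; python3 - <<'E'
from loc import *
print('start tcp px',proj(C['side'],[(.171,.469,.211),(.171,.469,.203),(.171,.469,.24)]))
g=cv2.imread('pics/side0.png',0); print(g[130:180:3,100:140:2])
E
```

```text
t 14.75 p [ 0.4453 -0.2619  0.027 ] stand mm [-116.8059    1.9027   26.9711] rpy [ 3.1251  0.0073 -2.9171] F [-6.5922 -1.2744 10.924 ] w -0.0028770302823555634 4.930082364007831
joints [-0.5422  0.4338 -0.2356  0.9075  0.0169 -0.7669] toolz [ 0.0035  0.0177 -0.9998]
start tcp px [[122.44568528 159.91791284]
 [122.77510285 162.08690354]
 [121.24100319 151.98590024]]
[[140 141 142 139 139 114  58  73  59  47  47  45  68 135 142 141 142 141
  140 141]
 [135 141 142 140 140 124  63  61  55  48  48  47  66 134 141 141 141 141
  140 138]
 [111 130 140 140 142 139  78  48  47  48  47  49  85 137 139 139 140 143
  142 141]
 [ 89 105 130 139 142 139  77  56  93  67  46  47  69 132 140 141 142 142
  141 141]
 [ 66  62  67 115 143 141 110  51  75  67  48  48  68 131 136 126 125 119
   96  96]
 [ 66  62  57 105 142 143 127  87  52  50  67  57  52  88 102 103 106 103
   96  95]
 [ 58  57  55  84 136 141 141 123  62  48  86 105  85 113 116 116 114 111
  112 111]
 [ 58  57  56  72 131 143 140 136  87  50  72 120 121  85  97 107 113 116
  121 125]
 [ 59  57  59  63 114 142 141 136  92  66  73 120 142 133  88 116 136 135
  137 141]
 [ 60  61  59  57 105 140 139 140 138 135 134 137 141 142 135  88 104 123
  124 125]
 [ 60  60  59  58  85 136 141 140 140 139 140 139 140 141 137  99  74 108
  131 127]
 [ 58  60  60  60  74 131 141 141 140 141 141 140 142 141 143 119  72  72
  107 153]
 [ 60  60  60  58  63 117 142 142 141 140 141 143 141 141 142 122 144 143
  132 136]
 [ 59  58  59  59  59 106 141 141 140 140 140 141 141 141 141 136 116 157
  151 138]
 [ 64  68  66  66  59  85 136 141 142 140 140 143 143 142 141 142 137 125
  136 139]
 [ 61  60  60  62  59  74 129 140 140 138 141 142 142 142 142 142 139 126
  125 130]
 [ 60  60  61  61  59  65 115 140 140 139 139 142 142 140 143 142 141 129
  125 130]]
```

apply_moves --steps '[{"jaw":0,"translation":[0,0,0.02],"spin":0},{"jaw":0,"translation":[0,0,0.02],"spin":0},{"jaw":0,"translation":[0,0,0.02],"spin":0},{"jaw":0,"translation":[0,0,0.02],"spin":0},{"jaw":0,"translation":[0,0,0],"spin":0}]'

```text
clock: 15.25
eef_pos: [0.4441, -0.2621, 0.0141]
orientation: [3.125, 0.004, -2.918]
contact_force: [-8.6, -2.4, 10.7]
grip_width: 0.003
finger_force: 5.4
```

apply_moves --steps '[{"jaw":0,"translation":[0,0,0.02],"spin":0},{"jaw":0,"translation":[0,0,0.015],"spin":0},{"jaw":0,"translation":[0,0,0],"spin":0}]'

```text
clock: 15.55
eef_pos: [0.4441, -0.2621, 0.009]
orientation: [3.125, 0.004, -2.918]
contact_force: [-8.4, -2.9, 11.5]
grip_width: 0.001
finger_force: 6.2
```

apply_moves --steps '[{"jaw":0,"translation":[0,0,0.02],"spin":0},{"jaw":0,"translation":[0,0,0],"spin":0}]'

```text
clock: 15.75
eef_pos: [0.4442, -0.2622, 0.0072]
orientation: [3.126, 0.005, -2.918]
contact_force: [-11.0, -1.0, 19.3]
grip_width: -0.001
finger_force: 10.4
```

apply_moves --steps '[{"jaw":0,"translation":[0,0,0.01],"spin":0},{"jaw":0,"translation":[0,0,0],"spin":0},{"jaw":0,"translation":[0,0,0],"spin":0}]'

```text
clock: 16.05
eef_pos: [0.4442, -0.2622, 0.0069]
orientation: [3.126, 0.005, -2.918]
contact_force: [-14.4, 0.6, 28.4]
grip_width: -0.002
finger_force: 14.6
```

apply_moves --steps '[{"jaw":0,"translation":[0,0,-0.03],"spin":0},{"jaw":0,"translation":[0,0,-0.05],"spin":0},{"jaw":0,"translation":[0,0,-0.05],"spin":0},{"jaw":0,"translation":[0,0,-0.05],"spin":0},{"jaw":0,"translation":[0,0,-0.05],"spin":0},{"jaw":0,"translation":[0,0,-0.15],"spin":0},{"jaw":0,"translation":[0,0,-0.2],"spin":0},{"jaw":0,"translation":[0,0,-0.2],"spin":0},{"jaw":0.5,"translation":[0,0,-0.2],"spin":0},{"jaw":0.5,"translation":[0,0,-0.1],"spin":0},{"jaw":0.5,"translation":[0,0,0],"spin":0}]'

```text
clock: 17.15
eef_pos: [0.4475, -0.2646, 0.1681]
orientation: [3.127, 0.013, -2.916]
contact_force: [-0.4, 0.2, -0.4]
grip_width: 0.492
finger_force: 0.0
```

```bash
python3 go.py -22 0 150; python3 - <<'E'
from loc import *
from go import S,A
for n in("side","top"): cv2.imwrite(f"pics/{n}3.png",arm.get_image(n)[:,:,::-1])
o=arm.get_obs()
crop('',[('pics/side3.png',270,205,350,285,10)],'pics/c7.png')
i=cv2.imread('pics/c7.png')[:,:800]
W=lambda P:tuple(((proj(C['side'],P)[0]-[270,205]+.5)*10).astype(int))
b=np.array([-.573,0,.82]);m=np.array([-9,0,106])
for s in(0,27):
    cv2.circle(i,W(S+A.apply((m+b*s)/1000)),4,(0,0,255),1)
for dz in(0,.02): cv2.circle(i,W(np.array(o['eef_pos'])+[0,0,dz]),4,(0,255,0),1)
cv2.imwrite('pics/c7.png',i[:600])
E
```

```text
t 17.15 p [ 0.4475 -0.2646  0.1681] stand mm [-115.2809   -1.2372  168.0619] rpy [ 3.1267  0.0131 -2.9159] F [-0.4238  0.1504 -0.3726] w 0.49246140451603004 0.0
target [ 0.5383 -0.2433  0.15  ] units [-0.6203  0.0015  0.1286]
joints [-0.5463  0.3031 -0.0254  1.2433  0.0198 -0.7722] toolz [ 0.0094  0.0174 -0.9998]Traceback (most recent call last):
  File "<stdin>", line 5, in <module>
  File "h.py", line 11, in crop
    o.append(cv2.copyMakeBorder(c,0,H-c.shape[0],0,0,cv2.BORDER_CONSTANT))
             ~~~~~~~~~~~~~~~~~~^^^^^^^^^^^^^^^^^^^^^^^^^^^^^^^^^^^^^^^^^^
cv2.error: OpenCV(4.12.0) /io/opencv/modules/core/src/copy.cpp:1160: error: (-215:Assertion failed) top >= 0 && bottom >= 0 && left >= 0 && right >= 0 && _src.dims() <= 2 in function 'copyMakeBorder'
```

```bash
python3 - <<'E'
from loc import *
from go import S,A
o=arm.get_obs()
crop('',[('pics/side3.png',270,200,350,300,7.5)],'pics/c7.png',750)
i=cv2.imread('pics/c7.png')[:600]
W=lambda P:tuple(((proj(C['side'],P)[0]-[270,200]+.5)*7.5).astype(int))
b=np.array([-.573,0,.82]);m=np.array([-9,0,106])
for s in(0,27): cv2.circle(i,W(S+A.apply((m+b*s)/1000)),4,(0,0,255),1)
for dz in(0,.02,.04): cv2.circle(i,W(np.array(o['eef_pos'])+[0,0,dz]),4,(0,255,0),1)
cv2.imwrite('pics/c7.png',i)
E
```

```text
(no output)
```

View pics/c7.png

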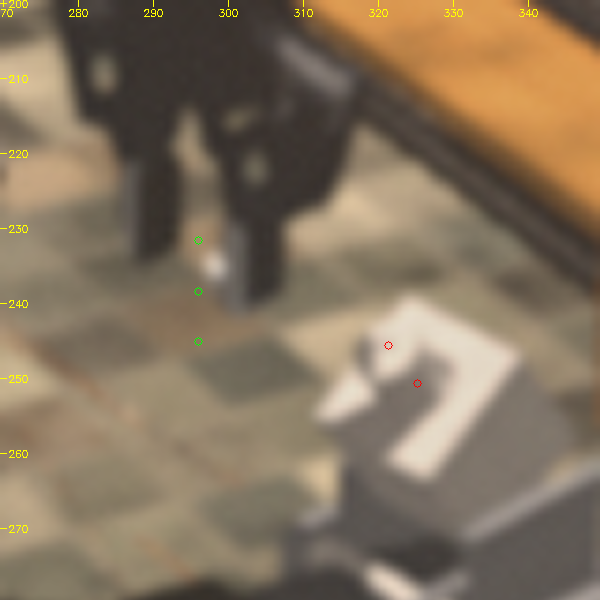

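apply_moves --steps '[{"jaw":0.5,"translation":[-0.2,0,0],"spin":0},{"jaw":0.5,"translation":[-0.2,0,0],"spin":0},{"jaw":0.5,"translation":[-0.2,0,0],"spin":0},{"jaw":0.5,"translation":[-0.007,0.002,0.1],"spin":0.004},{"jaw":0.5,"translation":[0,0,0.1],"spin":0},{"jaw":0.5,"translation":[0,0,0],"spin":0}]'

```text
clock: 17.85
eef_pos: [0.5321, -0.241, 0.1317]
orientation: [3.118, 0.002, -2.922]
contact_force: [-0.6, -0.1, -0.9]
grip_width: 0.501
finger_force: 0.0
```

```bash
python3 go.py -24 0 89
```

```text
t 17.85 p [ 0.5321 -0.241   0.1317] stand mm [-27.6036   3.5836 131.7336] rpy [ 3.1177  0.0019 -2.9217] F [-0.5949 -0.1344 -0.9077] w 0.501418069304149 0.0
target [ 0.5364 -0.2437  0.089 ] units [-0.0234 -0.0307  0.2843]
joints [-0.4364  0.4601  0.1112  1.235   0.0201 -0.6564] toolz [-0.0033  0.0237 -0.9997]
```

apply_moves --steps '[{"jaw":0.5,"translation":[-0.022,-0.031,0],"spin":0},{"jaw":0.5,"translation":[0,0,0.07],"spin":0},{"jaw":0.5,"translation":[0,0,0.07],"spin":0},{"jaw":0.5,"translation":[0,0,0.06],"spin":0},{"jaw":0.5,"translation":[0,0,0.04],"spin":0},{"jaw":0.5,"translation":[0,0,0.03],"spin":0},{"jaw":0.5,"translation":[0,0,0],"spin":0}]'

```text
clock: 18.55
eef_pos: [0.5385, -0.2454, 0.0951]
orientation: [3.122, 0.008, -2.923]
contact_force: [-0.2, -0.0, 0.5]
grip_width: 0.5
finger_force: 0.0
```

```bash
python3 go.py -24 0 89
```

```text
t 18.55 p [ 0.5385 -0.2454  0.0951] stand mm [-22.2724  -2.1763  95.0978] rpy [ 3.1224  0.0079 -2.9226] F [-0.2212 -0.0091  0.4548] w 0.5002155062905029 0.0
target [ 0.5364 -0.2437  0.089 ] units [0.0118 0.0137 0.0408]
joints [-0.4386  0.4955  0.0684  1.1492  0.0201 -0.6577] toolz [ 0.0036  0.0205 -0.9998]
```

apply_moves --steps '[{"jaw":0.5,"translation":[0.01,0.012,0.02],"spin":0},{"jaw":0.5,"translation":[0,0,0.02],"spin":0},{"jaw":0.5,"translation":[0,0,0],"spin":0}]'

```text
clock: 18.85
eef_pos: [0.537, -0.244, 0.0897]
orientation: [3.123, 0.009, -2.922]
contact_force: [-0.6, 0.2, -0.9]
grip_width: 0.501
finger_force: 0.0
```

apply_moves --steps '[{"jaw":0,"translation":[0,0,0],"spin":0},{"jaw":0,"translation":[0,0,0],"spin":0},{"jaw":0,"translation":[0,0,0],"spin":0},{"jaw":0,"translation":[0,0,0],"spin":0},{"jaw":0,"translation":[0,0,0],"spin":0}]' --newtons 50

```text
clock: 19.35
eef_pos: [0.5374, -0.2438, 0.0902]
orientation: [3.123, 0.01, -2.922]
contact_force: [-0.8, 2.6, 2.2]
grip_width: 0.287
finger_force: 49.3
```

```bash
python3 go.py -24 0 89
```

```text
t 19.35 p [ 0.5374 -0.2438  0.0902] stand mm [-23.0388  -0.3156  90.2468] rpy [ 3.1228  0.0096 -2.9222] F [-0.8275  2.6471  2.2097] w 0.2868517188995886 49.2623233795166
target [ 0.5364 -0.2437  0.089 ] units [0.0065 0.002  0.0083]
joints [-0.4373  0.495   0.054   1.1337  0.0208 -0.6568] toolz [ 0.0053  0.0204 -0.9998]
```

apply_moves --steps '[{"jaw":0,"translation":[0.023,0,-0.033],"spin":0},{"jaw":0,"translation":[0.023,0,-0.033],"spin":0},{"jaw":0,"translation":[0.023,0,-0.033],"spin":0},{"jaw":0,"translation":[0.023,0,-0.033],"spin":0}]'

```text
clock: 19.75
eef_pos: [0.5234, -0.2474, 0.1099]
orientation: [3.123, 0.009, -2.922]
contact_force: [2.7, 2.7, -2.6]
grip_width: 0.278
finger_force: 49.3
```

apply_moves --steps '[{"jaw":0,"translation":[0.023,0,-0.033],"spin":0},{"jaw":0,"translation":[0.023,0,-0.033],"spin":0},{"jaw":0,"translation":[0.023,0,-0.033],"spin":0},{"jaw":0,"translation":[0.023,0,-0.033],"spin":0}]'

```text
clock: 20.15
eef_pos: [0.5092, -0.2515, 0.1296]
orientation: [3.124, 0.008, -2.923]
contact_force: [-0.3, 0.5, -2.4]
grip_width: 0.282
finger_force: 49.3
```

```bash
python3 go.py -60 0 145
```

```text
t 20.15 p [ 0.5092 -0.2515  0.1296] stand mm [-52.1779  -1.7303 129.6137] rpy [ 3.1237  0.008  -2.9232] F [-0.3268  0.5046 -2.3511] w 0.281733379074839 49.33496028184891
target [ 0.5012 -0.2515  0.145 ] units [ 0.0513  0.0134 -0.1028]
joints [-0.4695  0.4241  0.049   1.2009  0.0189 -0.688 ] toolz [ 0.0039  0.0192 -0.9998]
```

apply_moves --steps '[{"jaw":0,"translation":[0.023,0,-0.033],"spin":0},{"jaw":0,"translation":[0.023,0,-0.033],"spin":0},{"jaw":0,"translation":[0.023,0,-0.033],"spin":0},{"jaw":0,"translation":[0.023,0,-0.033],"spin":0},{"jaw":0,"translation":[0.023,0,-0.033],"spin":0},{"jaw":0,"translation":[0.023,0,-0.033],"spin":0},{"jaw":0,"translation":[0.023,0,-0.033],"spin":0},{"jaw":0,"translation":[0.023,0,-0.033],"spin":0},{"jaw":0,"translation":[0.023,0,-0.033],"spin":0},{"jaw":0,"translation":[0,0,0],"spin":0},{"jaw":0,"translation":[0,0,0],"spin":0}]'

```text
clock: 21.25
eef_pos: [0.4796, -0.2586, 0.1737]
orientation: [3.123, 0.009, -2.923]
contact_force: [-0.4, -0.7, -2.2]
grip_width: 0.282
finger_force: 49.3
```

```bash
python3 go.py -60 0 145; python3 - <<'E'
from loc import *
from go import S,A
o=arm.get_obs()
cv2.imwrite("pics/side4.png",arm.get_image('side')[:,:,::-1])
g=cv2.imread('pics/side4.png')
tcp=A.inv().apply(np.array(o['eef_pos'])-S)*1000
d=tcp-np.array([-23.0,-.3,90.2]);print('moved',d)
b=np.array([-.573,0,.82]);m=np.array([-9,0,106])
P=[m+b*27+d, m-b*58+d, m-b*32+d]
for p in P: print(p,proj(C['side'],S+A.apply(p/1000)))
x0,y0,s=275,190,9
i=cv2.resize(g[y0:y0+65,x0:x0+75],None,fx=s,fy=s,interpolation=3)
for p in P:
    w=(proj(C['side'],S+A.apply(p/1000))[0]-[x0,y0]+.5)*s; cv2.circle(i,tuple(w.astype(int)),4,(0,0,255),1)
cv2.imwrite('pics/c8.png',i)
E
```

```text
t 21.25 p [ 0.4796 -0.2586  0.1737] stand mm [-82.6342  -2.3185 173.6771] rpy [ 3.1234  0.0094 -2.9226] F [-0.4458 -0.6611 -2.1753] w 0.2824807497197031 49.34135019779205
target [ 0.5012 -0.2515  0.145 ] units [-0.1491  0.0118  0.1928]
joints [-0.5063  0.3518  0.0588  1.2828  0.0198 -0.7254] toolz [ 0.0053  0.0198 -0.9998]
moved [-59.63421861  -2.01849486  83.4770735 ]
[-84.10521861  -2.01849486 211.6170735 ] [[305.95869511 225.53017273]]
[-35.40021861  -2.01849486 141.9170735 ] [[319.03976253 242.76164637]]
[-50.29821861  -2.01849486 163.2370735 ] [[315.1514235  237.63960172]]
```

View pics/c8.png

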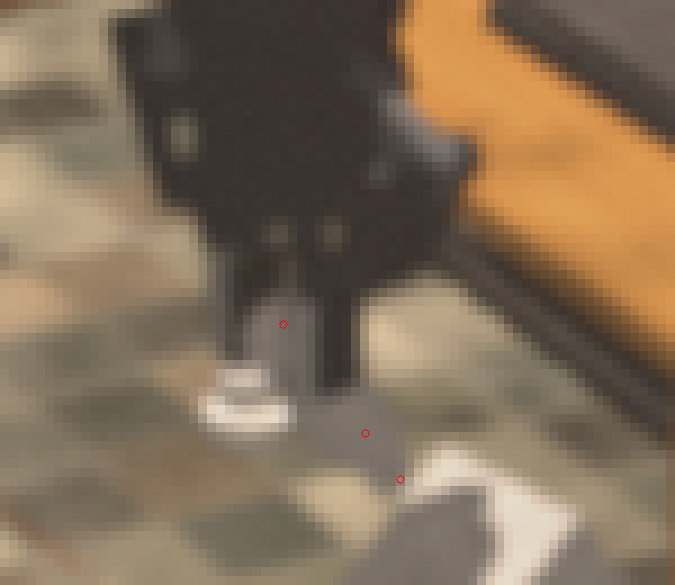

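apply_moves --steps '[{"jaw":0,"translation":[0.07,0.01,0],"spin":0},{"jaw":0,"translation":[0.07,0,0],"spin":0},{"jaw":0,"translation":[0,0,0.08],"spin":0},{"jaw":0,"translation":[0,0,0.08],"spin":0},{"jaw":0,"translation":[0,0,0.08],"spin":0},{"jaw":0,"translation":[0,0,0.08],"spin":0},{"jaw":0,"translation":[0,0,0.08],"spin":0},{"jaw":0,"translation":[0,0,0],"spin":0},{"jaw":0,"translation":[0,0,0],"spin":0}]' --newtons 35

```text
clock: 22.2
eef_pos: [0.4589, -0.2603, 0.1129]
orientation: [3.123, 0.008, -2.922]
contact_force: [-0.0, -0.8, -1.8]
grip_width: 0.28
finger_force: 49.3
```

```bash
python3 go.py -102.6 0 111.3
```

```text
t 22.2 p [ 0.4589 -0.2603  0.1129] stand mm [-103.1888    0.5638  112.8657] rpy [ 3.1225  0.0083 -2.9223] F [-0.0463 -0.7662 -1.8173] w 0.28006622701227585 49.31217670440674
target [ 0.4596 -0.2607  0.1113] units [-0.0038 -0.004   0.0104]
joints [-0.5279  0.3629 -0.0905  1.1242  0.0196 -0.7473] toolz [ 0.004   0.0204 -0.9998]
```

apply_moves --steps '[{"jaw":0,"translation":[-0.03,0,0.01],"spin":0},{"jaw":0,"translation":[-0.03,0,0],"spin":0},{"jaw":0,"translation":[-0.03,0,0],"spin":0},{"jaw":0,"translation":[-0.03,0,0],"spin":0},{"jaw":0,"translation":[-0.03,0,0],"spin":0},{"jaw":0,"translation":[-0.03,0,0],"spin":0},{"jaw":0,"translation":[-0.02,0,0],"spin":0}]'

```text
clock: 22.9
eef_pos: [0.4855, -0.2541, 0.1112]
orientation: [3.123, 0.002, -2.923]
contact_force: [-7.4, -2.1, -0.8]
grip_width: 0.283
finger_force: 49.5
```

apply_moves --steps '[{"jaw":0,"translation":[-0.02,0,0],"spin":0},{"jaw":0,"translation":[-0.02,0,0],"spin":0},{"jaw":0,"translation":[-0.02,0,0],"spin":0}]'

```text
clock: 23.2
eef_pos: [0.4935, -0.2521, 0.1111]
orientation: [3.122, 0.001, -2.924]
contact_force: [-8.7, -2.7, -0.9]
grip_width: 0.278
finger_force: 49.5
```

```bash
python3 go.py -45.2 0 111.3
```

```text
t 23.2 p [ 0.4935 -0.2521  0.1111] stand mm [-67.6571   1.0291 111.0786] rpy [ 3.1219  0.0011 -2.9237] F [-8.7327 -2.7125 -0.9291] w 0.27799478347768763 49.5184251666069
target [ 0.5157 -0.2483  0.1113] units [-0.1497 -0.0068 -0.0014]
joints [-0.4815  0.4176 -0.0121  1.1529  0.0158 -0.6995] toolz [-0.0032  0.0195 -0.9998]
```

apply_moves --steps '[{"jaw":0,"translation":[-0.02,0,0],"spin":0},{"jaw":0,"translation":[-0.02,0,0],"spin":0},{"jaw":0,"translation":[-0.02,0,0],"spin":0},{"jaw":0,"translation":[-0.02,0,0],"spin":0}]'

```text
clock: 23.6
eef_pos: [0.5054, -0.2497, 0.1115]
orientation: [3.122, 0.002, -2.924]
contact_force: [-7.7, -1.4, 1.0]
grip_width: 0.278
finger_force: 49.2
```

apply_moves --steps '[{"jaw":0,"translation":[-0.02,0,0],"spin":0},{"jaw":0,"translation":[-0.02,0,0],"spin":0},{"jaw":0,"translation":[0,0,0],"spin":0}]'

```text
clock: 23.9
eef_pos: [0.512, -0.2484, 0.1117]
orientation: [3.123, 0.003, -2.923]
contact_force: [-6.6, -2.6, 0.4]
grip_width: 0.283
finger_force: 49.1
```

```bash
python3 go.py -45.2 0 111.3; python3 - <<'E'
from loc import *
from go import S,A
a=arm.get_image('side')[:,:,::-1];cv2.imwrite("pics/side5.png",a)
g=cv2.cvtColor(a,6);o=arm.get_obs()
for dz in(-.06,-.04,-.02,0,.02,.04): print(dz,proj(C['side'],np.array(o['eef_pos'])+[0,0,dz]))
print(proj(C['side'],S+A.apply([-.0328,0,.0894])))
print(g[236:276:2,296:336:2])
E
```

```text
t 23.9 p [ 0.512  -0.2484  0.1117] stand mm [-48.8521   0.6909 111.6972] rpy [ 3.1226  0.0028 -2.9235] F [-6.6259 -2.6265  0.4093] w 0.282621213457833 49.06366914510727
target [ 0.5157 -0.2483  0.1113] units [-0.0243 -0.0047  0.0026]
joints [-0.4611  0.4431  0.0297  1.1671  0.0166 -0.6793] toolz [-0.0014  0.0192 -0.9998]
-0.06 [[314.20828601 272.46269993]]
-0.04 [[314.31377143 266.2963973 ]]
-0.02 [[314.42052296 260.05608255]]
0 [[314.52856352 253.74041513]]
0.02 [[314.63791662 247.3480219 ]]
0.04 [[314.74860631 240.87749617]]
[[318.85754589 258.82452042]]
[[121 191 212 211 218 196  92  54  51  67  61  52  53  53  51  51  56  96
  126 116]
 [110 120 136 149 141 112  80  52  56  71  71  56  53  53  61  92 113 135
  140 128]
 [109 111 115 119 123 104  83  69  97 101  91  70  52  57  99 129 141 144
  144 141]
 [112 116 117 118 122 110  91 100 114 108 101  75  52  59 103 116 119 129
  138 141]
 [117 122 125 124 120 121  96 103 115 109 104  76  51  60 103 113 114 115
  120 130]
 [122 121 115 110 106 103  94 100 114 105 104  75  50  64 110 115 115 115
  114 114]
 [112 107 104 104 103 102 1
[... 463 characters left out ...]
 114 112
  114 112]
 [132 138 137 136 140 142 138 136 128 118 118 117 115 113 114 114 113 114
  115 113]
 [132 129 136 135 140 143 146 164 179 144 116 115 109 108 110 112 113 113
  114 114]
 [140 135 129 129 126 121 122 146 181 165 115 116 108 106 106 107 112 114
  113 114]
 [136 125 120 119 117 117 116 120 142 139 111 112 101 104 108 106 110 113
  113 114]
 [131 119 115 115 114 111 111 105  96  90  90  91  86  89  98 104 107 111
  111 104]
 [134 127 112 107 106 101  91  86  88  86  84  83  85  85  85  88  96 103
   96  87]
 [131 135 124 108 106 104  87  88 106 105  91  85  80  78  72  66  66  78
   84  84]
 [ 87  89  89  84  83  87  86  93 108 106 106  95  72  63  62  63  61  68
   84  85]]
```

apply_moves --steps '[{"jaw":0,"translation":[-0.015,0,0],"spin":0},{"jaw":0,"translation":[-0.012,0,0],"spin":0},{"jaw":0,"translation":[0,0,0],"spin":0},{"jaw":0,"translation":[0.04,0,0],"spin":0},{"jaw":0,"translation":[0.15,0,0],"spin":0},{"jaw":0,"translation":[0.2,0,0],"spin":0},{"jaw":0,"translation":[0,0,-0.2],"spin":0},{"jaw":0,"translation":[0,0,-0.2],"spin":0},{"jaw":0,"translation":[0,0,-0.2],"spin":0},{"jaw":0,"translation":[0,0,-0.2],"spin":0},{"jaw":0,"translation":[0,0,0],"spin":0},{"jaw":0,"translation":[0,0,0],"spin":0}]'

```text
clock: 25.15
eef_pos: [0.4617, -0.2624, 0.2322]
orientation: [3.124, 0.011, -2.922]
contact_force: [-0.2, -0.7, -2.5]
grip_width: 0.284
finger_force: 49.0
```

```bash
cat > ax.py <<'E'
from loc import *
import sys
a=arm.get_image('side')[:,:,::-1];cv2.imwrite(sys.argv[1],a);o=arm.get_obs();p=np.array(o['eef_pos'])
d=cv2.absdiff(a,cv2.imread('pics/side0.png')).max(2)
w=[proj(C['side'],p+[0,0,z])[0] for z in(.03,.02,0,-.02,-.04,-.06)];print(np.array(w))
x0=int(w[0][0])-16;y0=int(w[0][1])-6
print(x0,y0);
for y in range(y0,y0+40): print(y,''.join('#' if v>60 else '+' if v>30 else '.' if v>15 else ' ' for v in d[y,x0:x0+36]))
E
python3 go.py; python3 ax.py pics/side6.png
```

```text
t 25.15 p [ 0.4617 -0.2624  0.2322] stand mm [-100.8999   -2.1155  232.2313] rpy [ 3.1244  0.0113 -2.9224] F [-0.1866 -0.657  -2.4633] w 0.28447142024160876 48.98720294237137
joints [-0.5291  0.2982  0.1361  1.4121  0.0203 -0.7484] toolz [ 0.0073  0.0192 -0.9998]
[[300.86303097 210.37904597]
 [300.84904836 213.91155906]
 [300.82135188 220.90869289]
 [300.79400801 227.8167442 ]
 [300.76701006 234.63740341]
 [300.7403515  241.37231849]]
284 204
204         .++#####++    .....         
205         .++###+++.    ....          
206         .+##++..     .. ..          
207         .++++.      .++..           
208         .++++. ..   .++++.          
209          ++#+.      +###++.         
210          .+#++.  . .+####++         
211          .+#++......+#####+         
212           +++...+++++####+.         
213            .....+++++####+.         
214             ....+++++#+++.          
215              ++++++++++.            
216             .++++++++++             
217              +++++++++.             
218              .+++++++..             
219              .+++++...            
[... 249 characters left out ...]
226                   ..+++.            
227                   ..+++.            
228                 .++++++.            
229                 +####+.             
230                 +#####+             
231                 +#####+             
232                 .+####+             
233                  .+++++.            
234                    .+++.            
235                    .++.             
236                    ...              
237                                     
238                                     
239                                     
240                                     
241                                     
242                                     
243
```

```bash
cat > fitax.py <<'E'
from loc import *
from go import S,A
import sys
def run(f,p):
    a=cv2.imread(f).astype(float);b=cv2.imread('pics/side0.png').astype(float)
    d=np.minimum(np.abs(a-b).sum(2),60)
    def mask(th,gx,L=75,sc=8):
        # grip point at TCP+(gx,0,29.7) stand mm; arbor points down to tip at distance L
        g=A.inv().apply(p-S)*1000+[gx,0,29.7]; u=np.array([np.sin(th),0,-np.cos(th)]);v=np.array([np.cos(th),0,np.sin(th)]);w=np.array([0,1,0])
        M=np.zeros((420*sc//4,560*sc//4),np.uint8)
        M=np.zeros((60*sc,60*sc),np.uint8)
        for s0,s1,r0,r1 in((15,L-26,13,13),(L-26,L,8.5,7)):
            P=[g+u*s+r*(np.cos(t)*v+np.sin(t)*w) for s,r in((s0,r0),(s1,r1)) for t in np.linspace(0,6.28,24)]
            q=(proj(C['side'],S+A.apply(np.array(P)/1000))-c0+.5)*sc
            cv2.fillConvexPoly(M,cv2.convexHull(q.astype(np.int32)),255)
        return cv2.resize(M,(60,60),interpolation=cv2.INTER_AREA)/255.
    c0=np.floor(proj(C['side'],p)[0])-[30,20]
    x,y=c0.astype(int);D=d[y:y+60,x:x+60]
    ztop=proj(C['side'],p+[0,0,.0145])[0][1]-c0[1]
    roi=np.zeros((60,60));roi[int(ztop)+5:52,18:48]=1   # only below the fingertips
    res=[]
    for th in np.arange(-.3,.61,.03):
        for gx in(0,3,6,9):
            for L in (70,75,80):
                m=mask(th,gx,L)*roi; res.append((((D-20)*m).sum(),round(th,2),gx,L))
    res.sort(reverse=True);print(res[:12])
if __name__=='__main__': run(sys.argv[1],np.array([float(v) for v in sys.argv[2:5]]))
E
python3 fitax.py pics/side6.png .4617 -.2624 .2322; python3 fitax.py pics/side4.png .4796 -.2586 .1737
```

```text
[(np.float64(2889.0), np.float64(0.12), 0, 80), (np.float64(2855.196078431373), np.float64(0.15), 0, 80), (np.float64(2805.1254901960783), np.float64(0.12), 0, 75), (np.float64(2769.156862745098), np.float64(0.09), 3, 80), (np.float64(2760.5450980392156), np.float64(0.06), 3, 80), (np.float64(2753.8745098039217), np.float64(0.09), 0, 80), (np.float64(2742.7529411764704), np.float64(0.15), 0, 75), (np.float64(2741.0745098039215), np.float64(0.06), 3, 75), (np.float64(2725.8392156862747), np.float64(0.09), 3, 75), (np.float64(2704.8901960784315), np.float64(0.03), 6, 80), (np.float64(2704.835294117647), np.float64(0.09), 0, 75), (np.float64(2681.9960784313726), np.float64(0.03), 6, 75)]
[(np.float64(1545.1098039215688), np.float64(0.51), 9, 80), (np.float64(1497.4392156862746), np.float64(0.48), 9, 80), (np.float64(1450.0274509803921), np.float64(0.54), 9, 80), (np.float64(1429.5607843137254), np.float64(0.54), 6, 80), (np.float64(1388.2392156862745), np.float64(0.57), 6, 80), (np.float64(1381.8196078431372), np.float64(0.45), 9, 80), (np.float64(1334.5882352941176), np.float64(0.51), 6, 80), (np.float64(1311.870588235294), np.float64(0.57), 3, 80), (np.float64(1293.207843137255), np.float64(0.51), 9, 75), (np.float64(1292.7019607843138), np.float64(0.6), 3, 80), (np.float64(1237.0862745098038), np.float64(0.42), 9, 80), (np.float64(1224.3490196078433), np.float64(0.48), 9, 75)]
```

apply_moves --steps '[{"jaw":0,"translation":[-0.13,0.01,0],"spin":0},{"jaw":0,"translation":[0,0,0.2],"spin":0},{"jaw":0,"translation":[0,0,0.2],"spin":0},{"jaw":0,"translation":[0,0,0.2],"spin":0},{"jaw":0,"translation":[0,0,0.2],"spin":0},{"jaw":0,"translation":[0,0,0],"spin":0},{"jaw":0,"translation":[-0.07,0,0],"spin":0},{"jaw":0,"translation":[-0.07,0,0],"spin":0},{"jaw":0,"translation":[-0.03,0,0],"spin":0},{"jaw":0,"translation":[-0.03,0,0],"spin":0},{"jaw":0,"translation":[-0.02,0,0],"spin":0},{"jaw":0,"translation":[0,0,0],"spin":0}]'

```text
clock: 26.4
eef_pos: [0.5125, -0.2471, 0.1127]
orientation: [3.124, 0.009, -2.922]
contact_force: [-0.4, -1.2, -2.9]
grip_width: 0.286
finger_force: 49.0
```

```bash
python3 go.py -41.5 0 111.5
```

```text
t 26.4 p [ 0.5125 -0.2471  0.1127] stand mm [-48.0331   1.7901 112.726 ] rpy [ 3.1239  0.0086 -2.9223] F [-0.3645 -1.1556 -2.9499] w 0.2860375744455191 48.99823486804962
target [ 0.5193 -0.2475  0.1115] units [-0.0435 -0.0121  0.0083]
joints [-0.4602  0.438   0.0244  1.1616  0.0192 -0.6796] toolz [ 0.0046  0.0192 -0.9998]
```

Not touching yet; step on and find the contact.

apply_moves --steps '[{"jaw":0,"translation":[-0.01,0,0],"spin":0},{"jaw":0,"translation":[-0.01,0,0],"spin":0},{"jaw":0,"translation":[0,0,0],"spin":0}]'

```text
clock: 26.7
eef_pos: [0.5141, -0.2466, 0.1123]
orientation: [3.123, 0.007, -2.923]
contact_force: [-4.8, -1.3, -0.7]
grip_width: 0.284
finger_force: 49.2
```

apply_moves --steps '[{"jaw":0,"translation":[-0.01,0,0],"spin":0},{"jaw":0,"translation":[-0.01,0,0],"spin":0},{"jaw":0,"translation":[0,0,0],"spin":0}]'

```text
clock: 27.0
eef_pos: [0.516, -0.2462, 0.1122]
orientation: [3.123, 0.005, -2.924]
contact_force: [-7.3, -1.5, 1.7]
grip_width: 0.285
finger_force: 49.3
```

apply_moves --steps '[{"jaw":0,"translation":[-0.01,0,0],"spin":0},{"jaw":0,"translation":[-0.01,0,0],"spin":0},{"jaw":0,"translation":[0,0,0],"spin":0}]'

```text
clock: 27.3
eef_pos: [0.5189, -0.2455, 0.1123]
orientation: [3.123, 0.005, -2.924]
contact_force: [-8.4, -0.9, 2.5]
grip_width: 0.286
finger_force: 49.6
```

```bash
python3 go.py -41.5 0 111.5
```

```text
t 27.3 p [ 0.5189 -0.2455  0.1123] stand mm [-41.4859   1.9873 112.348 ] rpy [ 3.123   0.0045 -2.9236] F [-8.4103 -0.9249  2.4945] w 0.2855672609366082 49.55568104982376
target [ 0.5193 -0.2475  0.1115] units [ 0.0001 -0.0134  0.0054]
joints [-0.4518  0.4506  0.0433  1.1715  0.0174 -0.6699] toolz [ 0.0004  0.0191 -0.9998]
```

apply_moves --steps '[{"jaw":0,"translation":[0.04,0,0],"spin":0},{"jaw":0,"translation":[0.15,0,0],"spin":0},{"jaw":0,"translation":[0.2,0,0],"spin":0},{"jaw":0,"translation":[0,0,-0.2],"spin":0},{"jaw":0,"translation":[0,0,-0.2],"spin":0},{"jaw":0,"translation":[0,0,-0.2],"spin":0},{"jaw":0,"translation":[0,0,-0.2],"spin":0},{"jaw":0,"translation":[0,0,0],"spin":0},{"jaw":0,"translation":[0,0,0],"spin":0}]'

```text
clock: 28.2
eef_pos: [0.4645, -0.2602, 0.2323]
orientation: [3.124, 0.012, -2.922]
contact_force: [-0.2, -0.9, -3.0]
grip_width: 0.283
finger_force: 49.1
```

```bash
cat > m.py <<'E'
from fitax import *
f=sys.argv[1];p=np.array(arm.get_obs()['eef_pos']);cv2.imwrite(f,arm.get_image('side')[:,:,::-1]);run(f,p)
E
python3 m.py pics/side7.png; python3 go.py
```

```text
[(np.float64(3077.0588235294117), np.float64(0.06), 0, 80), (np.float64(3044.843137254902), np.float64(0.09), 0, 80), (np.float64(3016.113725490196), np.float64(0.03), 0, 80), (np.float64(3014.6509803921567), np.float64(0.06), 0, 75), (np.float64(2978.8), np.float64(-0.0), 3, 80), (np.float64(2974.458823529412), np.float64(0.09), 0, 75), (np.float64(2968.8980392156864), np.float64(0.03), 0, 75), (np.float64(2936.3960784313726), np.float64(-0.0), 3, 75), (np.float64(2925.650980392157), np.float64(-0.03), 3, 80), (np.float64(2923.3686274509805), np.float64(0.03), 3, 80), (np.float64(2888.7960784313727), np.float64(0.03), 3, 75), (np.float64(2888.5098039215686), np.float64(-0.03), 3, 75)]
t 28.25 p [ 0.4636 -0.2598  0.231 ] stand mm [-98.5093   0.0179 230.979 ] rpy [ 3.1224  0.0094 -2.9223] F [ 0.1215  0.666  -3.365 ] w 0.2809837280187291 49.098610281944275
joints [-0.5232  0.3016  0.1375  1.4128  0.0205 -0.7426] toolz [ 0.005   0.0208 -0.9998]
```

```bash
python3 go.py .436 .276 .231 w
```

```text
t 28.25 p [ 0.4636 -0.2598  0.231 ] stand mm [-98.5093   0.0179 230.979 ] rpy [ 3.1224  0.0094 -2.9223] F [ 0.1215  0.666  -3.365 ] w 0.2809837280187291 49.098610281944275
target [0.436 0.276 0.231] units [-0.5972  3.5257  0.0731]
joints [-0.5232  0.3016  0.1375  1.4128  0.0205 -0.7426] toolz [ 0.005   0.0208 -0.9998]
```

apply_moves --steps '[{"jaw":0,"translation":[-0.02,0.08,0.003],"spin":0},{"jaw":0,"translation":[-0.027,0.16,0.003],"spin":0},{"jaw":0,"translation":[-0.027,0.16,0.003],"spin":0},{"jaw":0,"translation":[-0.027,0.16,0.003],"spin":0},{"jaw":0,"translation":[-0.027,0.16,0.003],"spin":0},{"jaw":0,"translation":[-0.027,0.16,0.003],"spin":0},{"jaw":0,"translation":[-0.027,0.16,0.003],"spin":0},{"jaw":0,"translation":[-0.027,0.16,0.003],"spin":0},{"jaw":0,"translation":[-0.027,0.16,0.003],"spin":0},{"jaw":0,"translation":[-0.027,0.16,0.003],"spin":0},{"jaw":0,"translation":[-0.027,0.16,0.003],"spin":0},{"jaw":0,"translation":[-0.027,0.16,0.003],"spin":0}]'

```text
clock: 29.45
eef_pos: [0.4485, 0.0215, 0.2304]
orientation: [3.122, 0.006, -2.922]
contact_force: [0.2, 0.4, -1.6]
grip_width: 0.286
finger_force: 49.1
```

apply_moves --steps '[{"jaw":0,"translation":[-0.027,0.16,0.003],"spin":0},{"jaw":0,"translation":[-0.027,0.16,0.003],"spin":0},{"jaw":0,"translation":[-0.027,0.16,0.003],"spin":0},{"jaw":0,"translation":[-0.027,0.16,0.003],"spin":0},{"jaw":0,"translation":[-0.027,0.16,0.003],"spin":0},{"jaw":0,"translation":[-0.027,0.16,0.003],"spin":0},{"jaw":0,"translation":[-0.027,0.16,0.003],"spin":0},{"jaw":0,"translation":[-0.027,0.16,0.003],"spin":0},{"jaw":0,"translation":[-0.027,0.16,0.003],"spin":0},{"jaw":0,"translation":[-0.02,0.12,0.003],"spin":0},{"jaw":0,"translation":[0,0,0],"spin":0},{"jaw":0,"translation":[0,0,0],"spin":0}]'

```text
clock: 30.65
eef_pos: [0.4363, 0.2567, 0.2308]
orientation: [3.124, 0.006, -2.921]
contact_force: [-0.3, -0.2, -2.8]
grip_width: 0.286
finger_force: 49.1
```

```bash
python3 go.py .436 .276 .198 w
```

```text
t 30.65 p [0.4363 0.2567 0.2308] stand mm [-13.5036 510.2435 230.7659] rpy [ 3.1242  0.0061 -2.921 ] F [-0.3304 -0.1797 -2.838 ] w 0.2858726027376183 49.11322385072708
target [0.436 0.276 0.198] units [-0.025   0.1218  0.2207]
joints [0.5225 0.2362 0.0494 1.373  0.0148 0.3019] toolz [ 0.0022  0.0183 -0.9998]
```

apply_moves --steps '[{"jaw":0,"translation":[-0.012,0.06,0.05],"spin":0},{"jaw":0,"translation":[-0.012,0.06,0.06],"spin":0},{"jaw":0,"translation":[0,0,0.06],"spin":0},{"jaw":0,"translation":[0,0,0.05],"spin":0},{"jaw":0,"translation":[0,0,0],"spin":0},{"jaw":0,"translation":[0,0,0],"spin":0},{"jaw":0,"translation":[0,0,0],"spin":0}]'

```text
clock: 31.35
eef_pos: [0.4377, 0.2756, 0.2]
orientation: [3.123, 0.01, -2.923]
contact_force: [-0.0, 0.1, -1.7]
grip_width: 0.282
finger_force: 49.1
```

```bash
python3 go.py .436 .276 .198 w; python3 m.py pics/side8.png; python3 ax.py pics/side9.png
```

```text
t 31.35 p [0.4377 0.2756 0.2   ] stand mm [ -8.0214 528.3104 199.9526] rpy [ 3.123   0.0098 -2.923 ] F [-0.0205  0.0893 -1.7099] w 0.28186204220264616 49.102014005184174
target [0.436 0.276 0.198] units [0.0106 0.005  0.013 ]
joints [0.5529 0.267  0.0097 1.2982 0.0143 0.3343] toolz [ 0.0055  0.0203 -0.9998]
[(np.float64(2413.6941176470586), np.float64(0.03), 3, 75), (np.float64(2409.403921568627), np.float64(0.09), 0, 75), (np.float64(2391.494117647059), np.float64(0.09), 0, 80), (np.float64(2387.6000000000004), np.float64(0.03), 3, 80), (np.float64(2383.0), np.float64(-0.03), 6, 75), (np.float64(2382.635294117647), np.float64(0.06), 0, 80), (np.float64(2382.0196078431372), np.float64(0.06), 0, 75), (np.float64(2370.698039215686), np.float64(-0.0), 3, 75), (np.float64(2368.901960784314), np.float64(-0.03), 6, 80), (np.float64(2355.172549019608), np.float64(-0.0), 3, 80), (np.float64(2340.458823529412), np.float64(-0.06), 6, 80), (np.float64(2340.3843137254903), np.float64(0.12), 0, 75)]
[[214.79664232 158.15626966]
 [214.99605249 160.95716774]
 [215.39196775 166.51815971]
 [215.78405
[... 987 characters left out ...]
174                  ..+++.             
175                   ..+.              
176                   ....              
177                    ..               
178                     .               
179                                     
180                                     
181                                     
182                                     
183                                     
184                                     
185                                     
186                                     
187                                     
188                                     
189                                     
190                                     
191
```

```bash
python3 -c "
from workcell import arm
print(arm.sign_off())"
```

```text
the job is handed in; nothing more can be done
None
```

I pressed the treadle to its stop, drew the arbor out, and turned it upright by pressing its shank against the block's edge. I handed the job in while holding it still in front of the tripod camera. My last image fit put it about 0.03 rad off vertical and within about 1 cm of the spot ahead of the lens. The sign-off returned no verdict.

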